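# Index the marking wheel by one hole

## Robot

A 7-joint arm with a two-finger parallel gripper is mounted at the origin on the work surface. World frame = base frame: x ahead of the robot, y to its left, z up, the work surface at z = 0. Lengths are in m, angles in rad, forces in N, time in s.
With the tool pointing down it reaches from about 0.35 to 0.9 m from the base axis. Payload 8.1 kg.
Tool frame: the origin (TCP) lies midway between the tips of the shut fingers; the grasp point (between the pads) lies 19 mm behind it; z points along the fingers, x is the direction in which the jaws open and shut, and the axes are right-handed (so a half turn about z gives the same grasp; the last joint's range is limited). The gripper opens to 85 mm and grips with 20 to 120 N. Pads are 22 mm wide; open, the fingers measure 114 mm over their backs; the gripper's body (76 mm by 85 mm) begins 54 mm behind the grasp point. The pads swing forward as they close: fully open they stand 13 mm farther back than shut.
Start: joints at [-1.358, 0.434, 0.025, 1.573, -0.012, 1.134, -0.075], TCP at [0.194, 0.594, 0.231] pointing down, gripper open.
Joint ranges: [-2.62, 2.62], [-0.44, 2.09], [-1.27, 1.32], [0.08, 2.57], [-1.32, 4.46], [0.12, 2], [-2.74, 2.74]. Speed limits (rad/s): [2.22, 2.22, 3.01, 3.01, 3.14, 3.14, 3.14].

## Interface

Orientations are given as a rotation vector (axis times angle).
In Python, from rig import sense, capture, camera_info, finish_job, find_in, trace gives the robot as it stands.
- The arm moves only by the tool arm_command, never from a script. Its argument "plan" is a list of rows, each a list of 6 numbers: the shift along the tool's x, y, z in cm, then the turn, a rotation vector about the tool's x, y, z in rad. A call has 1 to 12 rows; each row shifts and turns the commanded pose from where the row before left it, along the tool's axes as they then stand; what a row does not reach is not made up. A row lasts 1/12 s, in which the tool goes at most 41.7 mm and 7.16 degrees, less where a joint would pass 70% of its speed; a pose out of reach is approached as far as the arm can. A call is refused whole if a number of a shift passes 4.17 or a number of a turn 0.125, either way. A call with a gripper value outside its range is refused whole. "grip" is the opening, from -1 (shut) to 1 (fully open), set as the call begins (left out, the last holds). The fingers move at their own pace and stop on an object; the grip force is fixed at half the most. Time passes only in rows, so rows that do not move let the fingers close. It gives the time, the measured TCP pose, the force and the opening at its end, in the units of the state.
- sense(): the state, without advancing time (a new reading comes with each control period).
- capture(name): name is "scene" or "top" or "wrist"; returns the picture (480x640x3 uint8, blue, green, red); there is no depth.
- camera_info(name): a dict with "vfov" (degrees; the focal length in pixels is half the picture's height over the tangent of half this angle, whatever the lens; pixels are square), "cx", "cy" (the principal point, pixels), "xyz" and "attitude" of the camera in the world; the wrist camera has in their place "tool_from_camera" (4x4, takes a point from camera to tool coordinates, whose origin is the TCP and whose axes are the tool frame's). Camera axes: x right, y up, looking along -z (the intrinsics and any distortion apply to the point x, -y, -z); pixel columns grow to the right and rows downward; lengths in m; the calibration is good to about 2 mm. The wrist camera is an equidistant fisheye: a pixel r from the principal point sees the ray r / f radians off the axis. A picture is of the moment at which its call begins: read the wrist's pose just before it. camera_info takes no time and is no camera call.
- finish_job(): hands the job in, once; it reports no verdict.
Trained networks look in the newest picture that a camera, given by its name, has taken for a name from the list of things; names that differ only in an ending like _2 or _b are one class to them, and where a whole thing is asked for, a point or a joint stands for the part that bears it (a point fixed in the world has none). Each returns a list of dicts, best first, with "p" (0 to 1); they miss things now and then, are a little off and sometimes report something else, mostly with a low value. They report only what shows in the picture. A call takes as long as a camera call. They do not tell look-alikes from the thing itself.
- find_in(camera, query): "box" ([left, top, right, bottom] in pixels, round what is visible of it).
- trace(camera, query): "mask" (480x640 bool, what is visible of it) and "box" ([left, top, right, bottom] in pixels, round what is visible of it).
The state is a dict: "time_s": time; "qpos": joint angles; "qvel": joint speeds; "effort": joint torques, N m; "tool_pos": TCP position; "ee_rot": TCP orientation; "force": force on the tool from outside, world axes, zero at the start; "ft_torque": the same for the moment, N m; "finger_gap": finger opening in m.
Only numpy, scipy, OpenCV 4.12 (cv2) and the standard library are available. Lean on these libraries where they do the work, as an engineer would, in place of code of your own. Each camera call takes 0.05 s, during which the arm holds its last target.

## Task

The bowl on the indexing wheel is marked at eight places round its rim. Advance the wheel to the next place: press its black plunger in with a fingertip, push the wheel round anticlockwise (seen from above) to the very next hole, and let the plunger spring fully up so that its pin locks in that hole. Only press and push: leave the bowl centred on the wheel, lift nothing, and do not disturb the things lying around.

Things in the scene. Friction and masses are not known exactly. Their poses are not given: they have to be found in the camera images.
- axis (a point): Centre of the turning wheel's flat top: a dark steel disc, radius 125 mm, top 58 mm above the table, carrying a bowl at its centre. z is the wheel's axis, upward. Wheel and ring stand on a grey round base, 336 mm across, fixed to the table. It turns with light friction (about 1 N at the plunger).
- plunger_top (a point): Centre of the top of the plunger, a round black cap 34 mm across on the wheel, 100 mm from its axis. When up, its top is 24 mm above the wheel. Pressed straight down it travels 15 mm to a stop against a spring (about 4 N at first, 9 N at the stop). Pressed about 10 mm or more, its pin is out of the hole and the wheel can turn. This point moves with the cap.
- pin (a point): Round tip of the plunger's brass pin, 12 mm thick, which sticks up into a hole of the ring from below, at radius 143 mm, on the same bearing as the cap, to which it is fixed. Let go between holes, it drags lightly along the ring's underside and snaps up by itself into the next hole when it gets there (within about 4 mm).
- push_face (a point): Centre (32 mm above the wheel) of the face of an upright steel plate on the wheel, to push on, 26 mm beyond the plunger's centre on the anticlockwise side (seen from above). The plate is 8 mm thick, reaches from 83 to 117 mm from the axis and rises 45 mm above the wheel. A finger standing on the plunger can push on it. Moves with the wheel.
- hole_now (a point): Centre, at the ring's top, of the hole in which the pin sits at the start. The aluminium index ring round the wheel is fixed: radius 129 to 167 mm, top 55 mm above the table, 8 mm thick, with eight holes, one every 45 degrees at radius 143 mm, each about 15 mm wide along the circle and 17 mm radially.
- hole_next (a point): Centre of the next hole, 45 degrees anticlockwise from hole_now seen from above, where the pin must end. Fixed.
- wheel (a joint): Turn of the wheel in rad from the start: 0 at hole_now, grows anticlockwise seen from above, 0.785 at hole_next. It turns with light friction (about 1 N at the plunger) and stays where it is left.
- plunger (a joint): How far the plunger is pressed, in m: 0 fully up (locked if over a hole), 0.015 at its stop; about 0.009 with the pin resting under the ring between holes.
- needle (a point): Tip of a marking needle over the bowl's rim, 120 mm above the table, on an arm from a steel post (160 mm high) that is fixed outside the ring, 187 mm from the axis, on the side away from the plunger. Keep clear.
- bowl_mid (a point): Centre of the loose clay bowl on the wheel, half-way up its height (22 mm above the wheel). It must stay centred.
- jar: Bystander: closed glass-like jar, 60 mm across, 75 mm high; origin at the centre of its underside. Not to be disturbed.
- cup: Bystander: white cup, 72 mm across, 75 mm high; origin under its centre.
- brush: Bystander: brush 170 mm long lying on the table; origin under its middle.
- rib: Bystander: flat wooden scraper, 7 mm thick, about 85 by 70 mm; origin on its underside.
- mould_a: Bystander: plaster mould block, 115 x 115 x 90 mm high with a round hollow on top; origin under its centre.
- mould_b: Bystander: a second plaster mould block like mould_a.
- small_bowl: Bystander: clay bowl 100 mm across, 45 mm high; origin under its centre.
There are look-alikes about, which are no part of the job. What is shaped like the part that bears bowl_mid but blue or purple is not meant.

How it is judged:
On the way, in this order (a step that is already met when the one before it is completed fails the run):
1. the fingers press the plunger in at the first hole, freeing the wheel (value of joint plunger above 0.0085 m and contact force between the fingers and plunger above 0.5 N and value of joint wheel below 0.15 rad), for 0.05 s.
2. the wheel stands at the next hole with the plunger sprung up (value of joint wheel between 0.75 and 0.82 rad and value of joint plunger below 0.003 m), for 0.2 s.
At the end, for the whole second after the job is handed in: The wheel stands 45 degrees (within 2) anticlockwise of the start, at rest, the plunger is up to within 3 mm so that its pin is locked in the next hole, and the bowl stands upright within 20 mm of the wheel's centre (all of step 2 and velocity of joint wheel between -0.02 and 0.02 rad/s and horizontal distance between bowl_mid and axis below 0.02 m and angle between bowl_mid's own z axis and vertical below 0.1 rad); the robot touches nothing.
It fails at once if the wheel is turned the wrong way (value of joint wheel below -0.15 rad).
It fails at once if the wheel is turned well past the next hole (value of joint wheel above 1.1 rad).
It fails at once if the bowl is lifted, tipped or knocked off centre (height (world z) of bowl_mid above 0.1 m or angle between bowl_mid's own z axis and vertical above 0.3 rad or horizontal distance between bowl_mid and axis above 0.025 m).
It fails at once if a bystander is lifted or moved more than 30 mm (distance of any of jar, cup, brush, rib, mould_a, mould_b, small_bowl from where it was at the start of the episode above 0.03 m).
It also fails if it takes over 43 s, if anything falls off the work surface, if the arm or the gripper's body presses on something with over 40 N, if the wrist force passes 120 N, or if a joint passes its speed limit or range.

## Working session

There is one attempt and no reset: what is moved stays moved. The work goes in short steps, Python scripts to look and compute and a tool call to move; the robot and the scene stay as the last step left them, time stands still between calls to the robot, and variables do not carry over. Pictures are saved under pics/ and viewed, and the job is handed in when it is done.

Besides the shell and the picture viewer there is one more tool, called after "Emit:" by a JSON object that holds its "op" and its "data", one argument or row to a line. arm_command: Moves the arm, as the interface text tells. Its arguments: {"type":"object","properties":{"plan":{"type":"array"},"grip":{"type":"number"}},"required":["plan"]}

```bash
mkdir -p pics; ls
python3 - <<'E'
from rig import *
import cv2
s=sense();print({k:s[k] for k in('time_s','tool_pos','ee_rot','force','finger_gap')})
for n in('scene','top','wrist'):
    print(n,camera_info(n)); cv2.imwrite(f'pics/{n}0.png',capture(n))
E
```

```text
pics
{'time_s': 0.0, 'tool_pos': array([0.1939963 , 0.59359409, 0.23052576]), 'ee_rot': array([ 2.54229477e+00,  1.84382839e+00, -1.87591584e-03]), 'force': array([ 0.66567413, -0.28669624,  0.7903674 ]), 'finger_gap': 0.08558319684213454}
scene {'vfov': 47.72529391684035, 'cx': 317.56391299385353, 'cy': 241.74514451654144, 'xyz': array([ 1.51144792, -0.20986763,  0.99108718]), 'attitude': array([0.71023941, 0.57463112, 1.28710673])}
top {'vfov': 52.15783784622987, 'cx': 319.1710261557971, 'cy': 235.5405156900038, 'xyz': array([0.36665136, 0.00177522, 1.26060647]), 'attitude': array([ 0.11185587, -0.10158852, -1.58198291])}
wrist {'vfov': 65.70646984690485, 'cx': 320.59415839755576, 'cy': 241.43885683030456, 'tool_from_camera': array([[ 9.99998661e-01, -1.54501314e-03,  5.38949132e-04,
         4.74061571e-04],
       [-1.32211846e-03, -9.56963922e-01, -2.90203900e-01,
        -7.36170773e-02],
       [ 9.64123713e-04,  2.90202799e-01, -9.56964684e-01,
        -1.43631018e-01],
       [ 0.00000000e+00,  0.00000000e+00,  0.00000000e+00,
         1.00000000e+00]])}
```

View pics/top0.png

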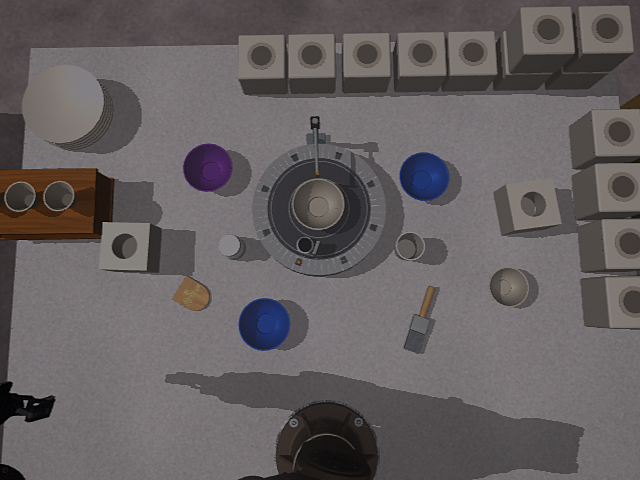

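View pics/scene0.png

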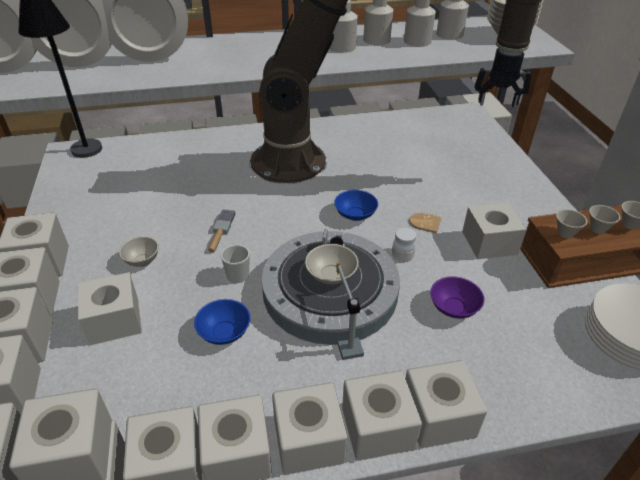

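```bash
cat > h.py <<'E'
from rig import *
import numpy as np, cv2
from scipy.spatial.transform import Rotation as R
def ray(cam,u,v):
    c=camera_info(cam); f=240/np.tan(np.radians(c['vfov']/2))
    d=np.array([(u-c['cx'])/f,-(v-c['cy'])/f,-1.])
    return c['xyz'],R.from_rotvec(c['attitude']).apply(d)
def atz(cam,u,v,z):
    o,d=ray(cam,u,v); return o+d*(z-o[2])/d[2]
def proj(cam,p):
    c=camera_info(cam); f=240/np.tan(np.radians(c['vfov']/2))
    q=R.from_rotvec(c['attitude']).inv().apply(np.asarray(p)-c['xyz'])
    return np.array([c['cx']+f*q[...,0]/-q[...,2], c['cy']-f*q[...,1]/-q[...,2]]).T
E
python3 - <<'E'
from h import *
for cam in('top','scene'):
    for q in('plunger_top','push_face','bowl_mid','hole_now','axis','needle','pin','jar','cup','mould_a'):
        try:
            for r in find_in(cam,q)[:3]: print(cam,q,round(r['p'],2),np.round(r['box']))
        except Exception as e: print(cam,q,e)
E
```

```text
top plunger_top 0.51 [298. 236. 312. 265.]
top plunger_top 0.35 [267. 159. 365. 264.]
top push_face 0.69 [269. 160. 366. 264.]
top bowl_mid 0.94 [181. 144. 235. 193.]
top bowl_mid 0.91 [401. 153. 449. 198.]
top bowl_mid 0.79 [290. 177. 343. 230.]
top hole_now 0.94 [254. 117. 384. 278.]
top hole_now 0.51 [268. 160. 367. 266.]
top axis 0.93 [251. 115. 389. 276.]
top axis 0.27 [270. 161. 367. 266.]
top needle 0.91 [252. 115. 384. 276.]
top pin 0.47 [298. 238. 312. 262.]
top jar 0.75 [217. 235. 248. 258.]
top cup 0.93 [394. 229. 423. 261.]
top cup 0.35 [253. 113. 387. 276.]
top mould_a 0.83 [492. 179. 560. 234.]
top mould_a 0.65 [100. 219. 162. 272.]
scene push_face 0.63 [279. 231. 382. 318.]
scene bowl_mid 0.91 [431. 276. 486. 320.]
scene bowl_mid 0.88 [305. 244. 357. 283.]
scene bowl_mid 0.81 [193. 296. 250. 344.]
scene hole_now 0.91 [259. 229. 399. 356.]
scene axis 0.79 [262. 232. 397. 358.]
scene axis 0.48 [329. 237. 340. 246.]
scene needle 0.88 [261. 228. 400. 358.]
scene needle 0.53 [280. 232. 382. 314.]
scene pin 0.57 [329. 232. 343. 241.]
scene jar 0.78 [392. 228. 415. 262.]
scene cup 0.86 [225. 246. 249. 283.]
scene cup 0.18 [411. 210. 439. 230.]
scene mould_a 0.9 [464. 204. 528. 260.]
scene mould_a 0.75 [ 76. 276. 140. 345.]
```

Run:
```python
from h import *
im=cv2.imread('pics/top0.png')
cv2.imwrite('pics/topz.png',cv2.resize(im[105:285,240:400],None,fx=3.3,fy=3.3,interpolation=cv2.INTER_CUBIC))
# ring outer edge & bowl: fit
print(atz('top',305,244,.082),atz('top',298.5,262,.055))
```

```text
[0.5073886  0.04297667 0.082     ] [0.46618222 0.06036085 0.055     ]
```

View pics/topz.png

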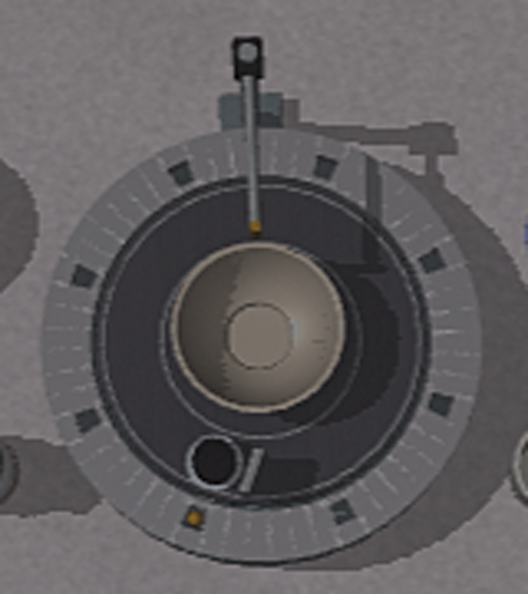

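Run:
```python
from h import *
from scipy.optimize import least_squares
z=np.array([(193,518),(343,511),(441,404),(431,259),(325,167),(180,173),(84,275),(88,420)])
px=z/3.3+[240,105]-0.35
P=np.array([atz('top',u,v,.053) for u,v in px])
def model(p):
    a=p[2]+np.arange(8)*np.pi/4
    return np.c_[p[0]+.143*np.cos(a),p[1]+.143*np.sin(a)]
r=least_squares(lambda p:(model(p)-P[:,:2]).ravel(),[.6,.0,3.14+-.3])
print(r.x,np.round(1000*r.fun.reshape(-1,2),1))
c=r.x[:2];th=r.x[2]
im=cv2.imread('pics/top0.png');sc=cv2.imread('pics/scene0.png')
e=np.array([np.cos(th),np.sin(th)]);t=np.array([-e[1],e[0]])
pl=np.r_[c+.1*e,.082];face=np.r_[c+.1*e+.026*t,.09]
print('plunger',pl,'face',face,'tang',t,'next',c+.1*np.array([np.cos(th+np.pi/4),np.sin(th+np.pi/4)]))
for cam,I in(('top',im),('scene',sc)):
    I=cv2.resize(I,None,fx=4,fy=4,interpolation=cv2.INTER_CUBIC)
    def circ(cc,rad,zz,col):
        a=np.linspace(0,2*np.pi,100); q=np.c_[cc[0]+rad*np.cos(a),cc[1]+rad*np.sin(a),0*a+zz]
        cv2.polylines(I,[np.int32(proj(cam,q)*4+2)],True,col,1)
    circ(c,.167,.055,(0,0,255));circ(c,.125,.058,(0,255,0));circ(pl,.017,.082,(0,255,255))
    circ(c,.05,.102,(255,0,255))
    q=proj(cam,[np.r_[c+.083*e+.026*t,.103],np.r_[c+.117*e+.026*t,.103],np.r_[c+.117*e+.034*t,.103],np.r_[c+.083*e+.034*t,.103]])
    cv2.polylines(I,[np.int32(q*4+2)],True,(255,255,0),1)
    ce=np.int32(proj(cam,np.r_[c,.06])*4); I=I[ce[1]-290:ce[1]+290,ce[0]-300:ce[0]+300]
    cv2.imwrite(f'pics/ov_{cam}.png',I)
```

```text
[0.60244512 0.00904091 2.7803653 ] [[ 1.4 -1.8]
 [ 1.1  1.1]
 [ 1.   1.7]
 [-1.7  0.7]
 [-0.5  0.9]
 [-1.  -1.5]
 [-1.5 -0.4]
 [ 1.1 -0.7]]
plunger [0.50889875 0.04438318 0.082     ] face [0.49970976 0.02006112 0.09      ] tang [-0.35342264 -0.93546376] next [ 0.51130709 -0.03211561]
```

View pics/ov_top.png

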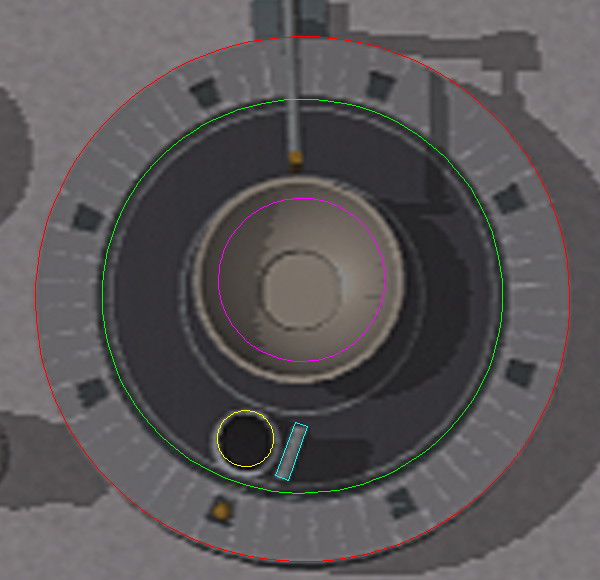

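View pics/ov_scene.png

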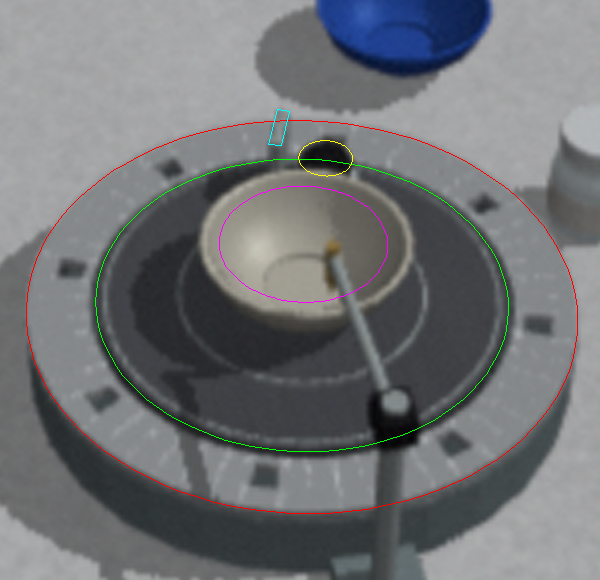

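Emit:
{"op": "arm_command", "data": {
  "plan": [
    [0,0,0,0,0,0.125],
    [0,0,0,0,0,0.125],
    [0,0,0,0,0,0.125],
    [0,0,0,0,0,0.125],
    [0,0,0,0,0,0.125],
    [0,0,0,0,0,0.125],
    [0,0,0,0,0,0.125],
    [0,0,0,0,0,0.125],
    [0,0,0,0,0,0.125],
    [0,0,0,0,0,0.125],
    [0,0,0,0,0,0.125],
    [0,0,0,0,0,0.125]
  ],
  "grip": -1
}}

```text
time_s: 2.15
tool_pos: [0.194, 0.5941, 0.2314]
ee_rot: [-3.117, 0.393, 0.0]
force: [0.1, 0.3, 0.1]
finger_gap: -0.0001
```

Emit:
{"op": "arm_command", "data": {
  "plan": [
    [0,0,0,0,0,0.115],
    [0,0,0,0,0,0],
    [0,0,0,0,0,0]
  ]
}}

```text
time_s: 2.4
tool_pos: [0.194, 0.5942, 0.2312]
ee_rot: [3.092, -0.557, 0.0]
force: [-0.9, -0.3, -0.6]
finger_gap: 0.0002
```

```bash
cat >> h.py <<'E'
C=np.array([.60245,.00904]);TH=2.7804
def target(beta,rad,tan,z):
    a=TH+beta; e=np.array([np.cos(a),np.sin(a)]);t=np.array([-e[1],e[0]])
    return np.r_[C+rad*e+tan*t,z]
def goal_rot(beta):
    a=TH+beta-np.pi
    x=np.array([np.cos(a),np.sin(a),0]);z=np.array([0,0,-1.]);return R.from_matrix(np.c_[x,np.cross(z,x),z])
def delta(beta,rad,tan,z):
    s=sense();r=R.from_rotvec(s['ee_rot']);g=goal_rot(beta)
    print('t',round(s['time_s'],2),'pos',np.round(s['tool_pos'],4),'F',np.round(s['force'],1),'gap',round(s['finger_gap'],4))
    print('shift cm',np.round(100*r.inv().apply(target(beta,rad,tan,z)-s['tool_pos']),2),'turn',np.round((r.inv()*g).as_rotvec(),4))
E
python3 -c "
from h import *
print(sense()['qpos']);delta(0,.1,.006,.17)"
```

```text
[-1.6093812   0.44729199  0.39521733  1.59637817 -0.18445458  1.13505298
 -1.52723024]
t 2.4 pos [0.194  0.5942 0.2312] F [-0.9 -0.3 -0.6] gap 0.0002
shift cm [48.69 41.14  6.14] turn [ 0.     -0.0003  0.005 ]
```

Emit:
{"op": "arm_command", "data": {
  "plan": [
    [2.03,1.71,0,0,0,0],
    [2.03,1.71,0,0,0,0],
    [2.03,1.71,0,0,0,0],
    [2.03,1.71,0,0,0,0],
    [2.03,1.71,0,0,0,0],
    [2.03,1.71,0,0,0,0],
    [2.03,1.71,0,0,0,0],
    [2.03,1.71,0,0,0,0],
    [2.03,1.71,0,0,0,0],
    [2.03,1.71,0,0,0,0],
    [2.03,1.71,0,0,0,0],
    [2.03,1.71,0,0,0,0]
  ]
}}

```text
time_s: 3.4
tool_pos: [0.3504, 0.315, 0.2316]
ee_rot: [-3.091, 0.555, -0.0]
force: [0.6, -0.0, 0.1]
finger_gap: -0.0001
```

Emit:
{"op": "arm_command", "data": {
  "plan": [
    [2.03,1.71,0,0,0,0],
    [2.03,1.71,0,0,0,0],
    [2.03,1.71,0,0,0,0],
    [2.03,1.71,0,0,0,0],
    [2.03,1.71,0,0,0,0],
    [2.03,1.71,0,0,0,0],
    [2.03,1.71,0,0,0,0],
    [2.03,1.71,0,0,0,0],
    [2.03,1.71,0,0,0,0],
    [2.03,1.71,0,0,0,0],
    [1.0,0.8,0,0,0,0],
    [0,0,0,0,0,0]
  ]
}}

```text
time_s: 4.4
tool_pos: [0.4875, 0.0703, 0.2317]
ee_rot: [3.09, -0.564, 0.003]
force: [0.6, -0.3, 0.5]
finger_gap: -0.0002
```

```bash
python3 -c "
from h import *
delta(0,.1,.006,.17)
s=sense();I=capture('wrist');cv2.imwrite('pics/w1.png',I);cv2.imwrite('pics/t1.png',capture('top'));cv2.imwrite('pics/s1.png',capture('scene'))
for q in('plunger_top','pin'): print([(round(r['p'],2),np.round(r['box'])) for r in find_in('wrist',q)])
"
```

```text
t 4.4 pos [0.4875 0.0703 0.2317] F [ 0.6 -0.3  0.5] gap -0.0002
shift cm [2.9  2.26 6.18] turn [ 0.0004 -0.0019  0.0004]
[(0.82, array([298., 216., 375., 261.]))]
[]
```

View pics/w1.png

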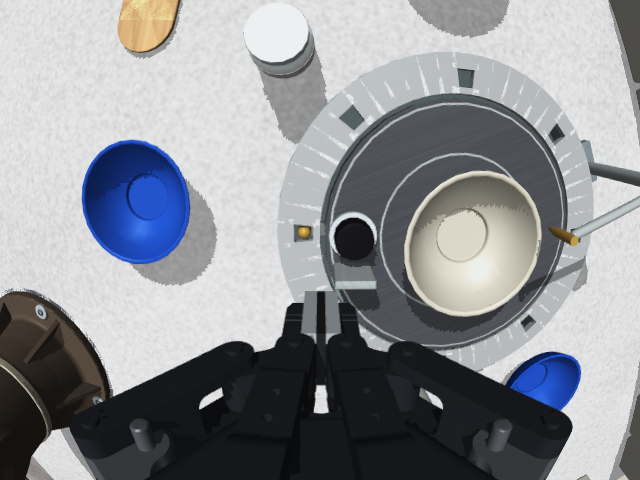

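```bash
cat >> h.py <<'E'
def wat(u,v,z):
    c=camera_info('wrist');s=sense();f=240/np.tan(np.radians(c['vfov']/2))
    x,y=u-c['cx'],v-c['cy'];r=np.hypot(x,y);a=r/f
    d=np.array([np.sin(a)*x/r,-np.sin(a)*y/r,-np.cos(a)])
    T=c['tool_from_camera'];W=R.from_rotvec(s['ee_rot'])
    o=s['tool_pos']+W.apply(T[:3,3]);d=W.apply(T[:3,:3]@d)
    return o+d*(z-o[2])/d[2]
E
python3 -c "
from h import *
print('cap',wat(354.5,239,.082),target(0,.1,0,.082))
print('pin',wat(304,232,.055),target(0,.143,0,.055))
print('plate top ends',wat(335,285.5,.103),wat(375.5,285,.103),target(0,.117,.03,.103),target(0,.083,.03,.103))
"
```

```text
cap [0.50771873 0.05313747 0.082     ] [0.5089024  0.04437902 0.082     ]
pin [0.46701614 0.06659989 0.055     ] [0.46867693 0.0595748  0.055     ]
plate top ends [0.48102087 0.02843136 0.103     ] [0.51164696 0.01727054 0.103     ] [0.4823976  0.02232237 0.103     ] [0.51420379 0.0103071  0.103     ]
```

```bash
python3 -c "
from h import *
delta(0,.1,.006,.17)
s=sense();I=capture('wrist');cv2.imwrite('pics/w2.png',I)
for q in('plunger_top',): print([(round(r['p'],2),np.round(r['box'])) for r in find_in('wrist',q)])
cv2.imwrite('pics/w2z.png',cv2.resize(I[170:330,240:420],None,fx=3.3,fy=3.3))
"
```

```text
t 4.65 pos [0.4856 0.0748 0.2312] F [-0.1  0.   0.9] gap 0.0003
shift cm [3.25 2.64 6.12] turn [-0.0003  0.0005  0.0041]
[(0.56, array([300., 219., 378., 263.]))]
```

View pics/w2z.png

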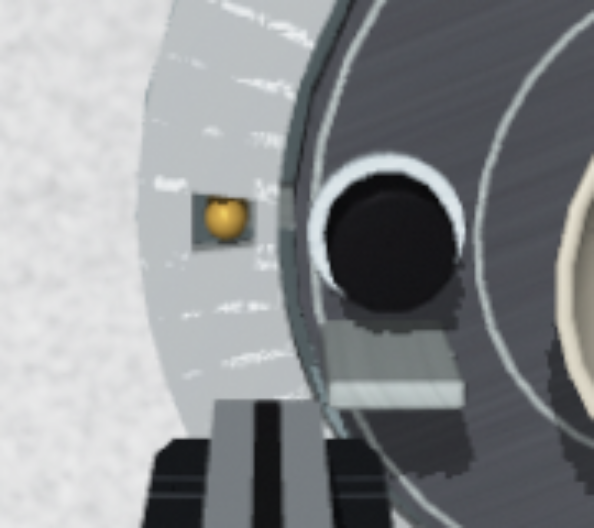

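```bash
python3 -c "
from h import *
for n,p,q in(('cap',wat(358.6,243.3,.082),target(0,.1,0,.082)),('pin',wat(308.3,235.6,.055),target(0,.143,0,.055)),('plA',wat(339.8,289.2,.103),target(0,.117,.03,.103)),('plB',wat(380.1,289.2,.103),target(0,.083,.03,.103))):
  print(n,np.round(p,4),np.round(q,4),'tool diff mm',np.round(1000*goal_rot(0).inv().apply(p-q),1))
"
```

```text
cap [0.5099 0.0483 0.082 ] [0.5089 0.0444 0.082 ] tool diff mm [-0.5 -4.  -0. ]
pin [0.4696 0.062  0.055 ] [0.4687 0.0596 0.055 ] tool diff mm [-0.  -2.6  0. ]
plA [0.4837 0.0239 0.103 ] [0.4824 0.0223 0.103 ] tool diff mm [ 0.6 -1.9  0. ]
plB [0.5142 0.0122 0.103 ] [0.5142 0.0103 0.103 ] tool diff mm [-0.7 -1.7  0. ]
```

Emit:
{"op": "arm_command", "data": {
  "plan": [
    [0.65,0.48,1,0,0,0],
    [0.65,0.49,1,0,0,0],
    [0.65,0.49,1,0,0,0],
    [0.65,0.49,1,0,0,0],
    [0.65,0.49,2,0,0,0],
    [0,0,2,0,0,0],
    [0,0,2,0,0,0],
    [0,0,1.5,0,0,0],
    [0,0,1.0,0,0,0],
    [0,0,0,0,0,0],
    [0,0,0,0,0,0],
    [0,0,0,0,0,0]
  ]
}}

```text
time_s: 5.75
tool_pos: [0.5085, 0.0396, 0.1071]
ee_rot: [-3.09, 0.562, -0.002]
force: [-0.3, 0.6, 0.7]
finger_gap: 0.0001
```

```bash
python3 -c "
from h import *
delta(0,.1,.004,.07)
I=capture('wrist');cv2.imwrite('pics/w3.png',I)
J=cv2.resize(capture('scene')[180:330,240:420],None,fx=4,fy=4);cv2.imwrite('pics/s3.png',J)
"
```

```text
t 5.75 pos [0.5085 0.0396 0.1071] F [-0.3  0.6  0.7] gap 0.0001
shift cm [-0.13 -0.06  3.71] turn [-0.0007 -0.001   0.0015]
```

View pics/w3.png

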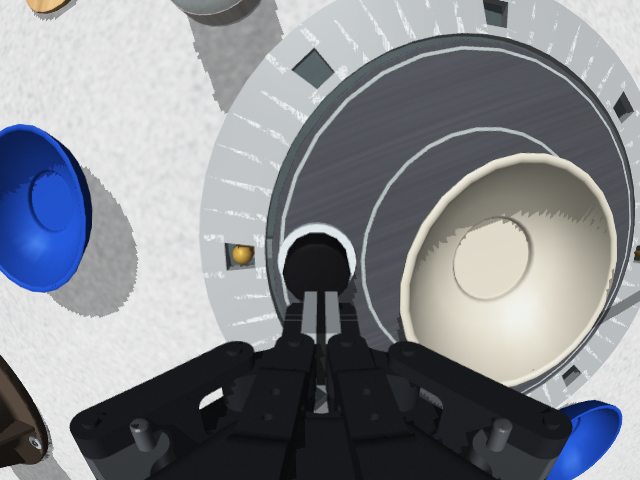

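View pics/s3.png

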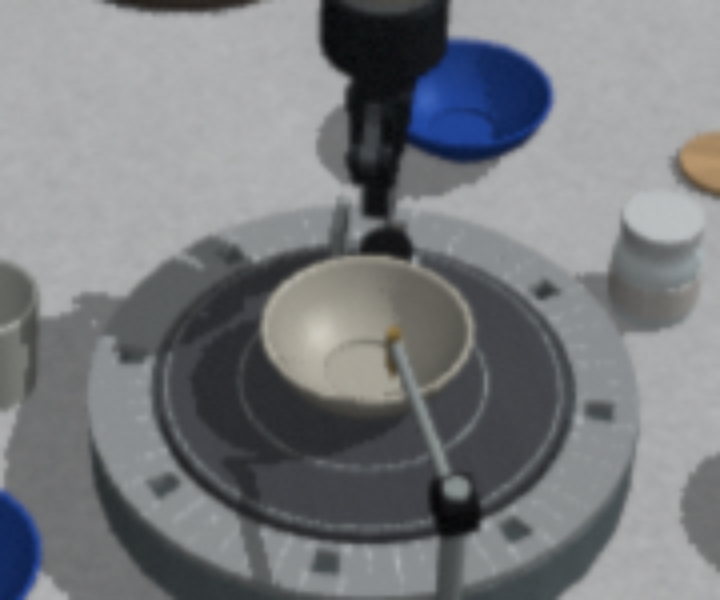

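```bash
python3 -c "
from h import *
s=sense();W=R.from_rotvec(s['ee_rot']);b=s['tool_pos']
for px in((405,345),(420,350),(535,385),(575,420),(357,320),(357,340),(341,292)):
  for tz in(0,-.03,-.05,-.07):
    print(px,tz,np.round(1000*W.inv().apply(wat(*px,b[2]-tz)-b),0)[:2],end=' ')
  print()
"; python3 -c "
import cv2;I=cv2.imread('pics/w3.png')[270:470,60:600];cv2.imwrite('pics/w3z.png',cv2.resize(I,None,fx=1.48,fy=1.48))"
```

```text
(405, 345) 0 [40. 19.] (405, 345) -0.03 [32. -0.] (405, 345) -0.05 [ 26. -13.] (405, 345) -0.07 [ 21. -27.] 
(420, 350) 0 [47. 22.] (420, 350) -0.03 [38.  2.] (420, 350) -0.05 [ 31. -11.] (420, 350) -0.07 [ 25. -25.] 
(535, 385) 0 [122.  54.] (535, 385) -0.03 [96. 27.] (535, 385) -0.05 [80.  9.] (535, 385) -0.07 [63. -9.] 
(575, 420) 0 [170.  93.] (575, 420) -0.03 [134.  58.] (575, 420) -0.05 [111.  34.] (575, 420) -0.07 [87. 11.] 
(357, 320) 0 [17.  5.] (357, 320) -0.03 [ 13. -11.] (357, 320) -0.05 [ 11. -23.] (357, 320) -0.07 [  9. -34.] 
(357, 340) 0 [17. 16.] (357, 340) -0.03 [14. -3.] (357, 340) -0.05 [ 11. -16.] (357, 340) -0.07 [  9. -28.] 
(341, 292) 0 [ 9. -8.] (341, 292) -0.03 [  7. -22.] (341, 292) -0.05 [  6. -32.] (341, 292) -0.07 [  5. -41.]
```

View pics/w3z.png

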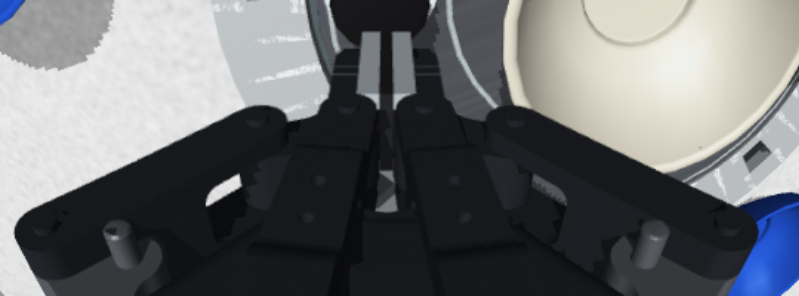

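Emit:
{"op": "arm_command", "data": {
  "plan": [
    [-0.15,0,0.5,0,0,0],
    [-0.1,0,0.5,0,0,0],
    [0,0,0.4,0,0,0],
    [0,0,0.4,0,0,0],
    [0,0,0.4,0,0,0],
    [0,0,0.3,0,0,0],
    [0,0,0.3,0,0,0],
    [0,0,0.3,0,0,0],
    [0,0,0.3,0,0,0],
    [0,0,0.3,0,0,0],
    [0,0,0,0,0,0],
    [0,0,0,0,0,0]
  ]
}}

```text
time_s: 6.85
tool_pos: [0.5055, 0.0402, 0.0694]
ee_rot: [-3.09, 0.563, 0.001]
force: [-3.2, 0.2, 8.2]
finger_gap: -0.0003
```

```bash
python3 -c "
from h import *
delta(0,.102,.004,.07)
I=capture('wrist');cv2.imwrite('pics/w4.png',I)
"
```

```text
t 6.85 pos [0.5055 0.0402 0.0694] F [-3.2  0.2  8.2] gap -0.0003
shift cm [-0.02 -0.11 -0.06] turn [-0.0002  0.0004  0.0009]
```

View pics/w4.png

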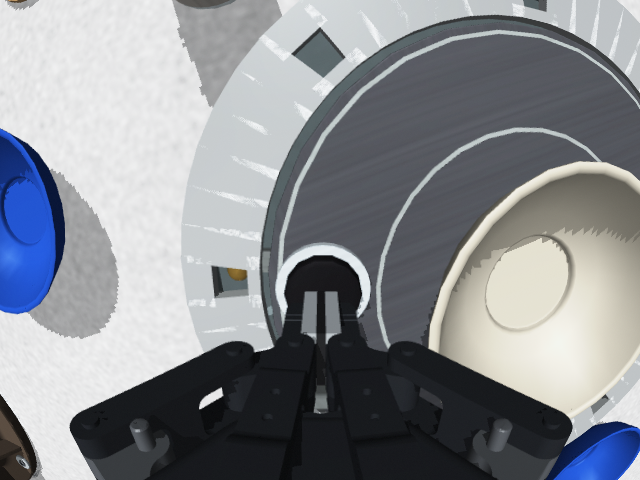

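Emit:
{"op": "arm_command", "data": {
  "plan": [
    [0,0.2,0,0,0,0],
    [0,0.2,0,0,0,0],
    [0,0.2,0,0,0,0],
    [0,0.2,0,0,0,0],
    [0.04,0.3,0,0,0,-0.03],
    [0.04,0.3,0,0,0,-0.03],
    [0.04,0.3,0,0,0,-0.03],
    [0.04,0.3,0,0,0,-0.03],
    [0.04,0.3,0,0,0,-0.03],
    [0.04,0.3,0,0,0,-0.03],
    [0.04,0.3,0,0,0,-0.03],
    [0,0,0,0,0,0]
  ]
}}

```text
time_s: 7.9
tool_pos: [0.5011, 0.0111, 0.07]
ee_rot: [-3.133, 0.234, -0.004]
force: [0.2, -1.2, 8.6]
finger_gap: -0.0002
```

```bash
python3 -c "
from h import *
delta(0.21,.102,.013,.07)
I=capture('wrist');cv2.imwrite('pics/w5.png',I)
"
```

```text
t 7.9 pos [0.5011 0.0111 0.07  ] F [ 0.2 -1.2  8.6] gap -0.0002
shift cm [-0.15 -0.03 -0.  ] turn [-0.0004 -0.0024  0.0022]
```

View pics/w5.png

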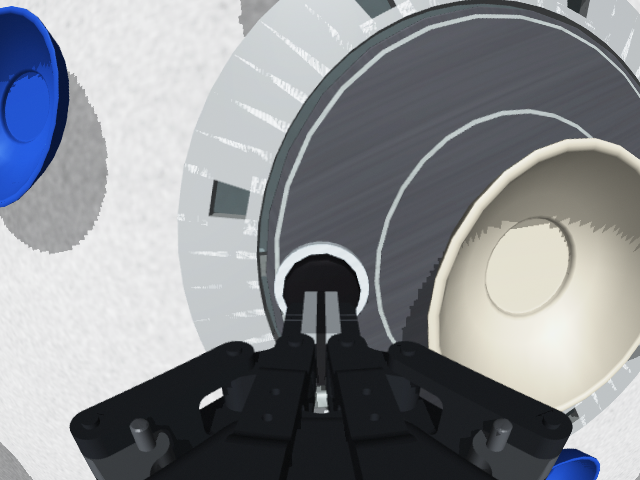

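```bash
python3 -c "
from h import *
def brg(p): return np.arctan2(*(p[:2]-C)[::-1])%(2*np.pi)
print(brg(wat(230,199,.053))-TH, brg(wat(321,288,.069))-TH, brg(sense()['tool_pos'])-TH)
"
```

```text
-0.01612943442174153 0.242766842441128 0.33923247172515003
```

Emit:
{"op": "arm_command", "data": {
  "plan": [
    [0.03,0.3,0,0,0,-0.03],
    [0.03,0.3,0,0,0,-0.03],
    [0.03,0.3,0,0,0,-0.03],
    [0.03,0.3,0,0,0,-0.03],
    [0.03,0.3,0,0,0,-0.03],
    [0.03,0.3,0,0,0,-0.03],
    [0.03,0.3,0,0,0,-0.03],
    [0.03,0.3,0,0,0,-0.03],
    [0.03,0.3,0,0,0,-0.03],
    [0.03,0.3,0,0,0,-0.03],
    [0,0,0,0,0,0],
    [0,0,0,0,0,0]
  ]
}}

```text
time_s: 8.95
tool_pos: [0.5052, -0.0184, 0.0704]
ee_rot: [3.133, 0.235, 0.008]
force: [2.4, 1.3, 7.5]
finger_gap: 0.0001
```

```bash
python3 -c "
from h import *
def brg(p): return np.arctan2(*(p[:2]-C)[::-1])%(2*np.pi)
delta(0.51,.102,.013,.07)
print(brg(sense()['tool_pos'])-TH)
I=capture('wrist');cv2.imwrite('pics/w6.png',I)
I=capture('top');cv2.imwrite('pics/t6.png',cv2.resize(I[105:285,240:400],None,fx=3.3,fy=3.3))
"
```

```text
t 8.95 pos [ 0.5052 -0.0184  0.0704] F [2.4 1.3 7.5] gap 0.0001
shift cm [-0.17  0.03  0.04] turn [ 0.0006 -0.0052  0.0009]
0.6356987771726819
```

View pics/w6.png

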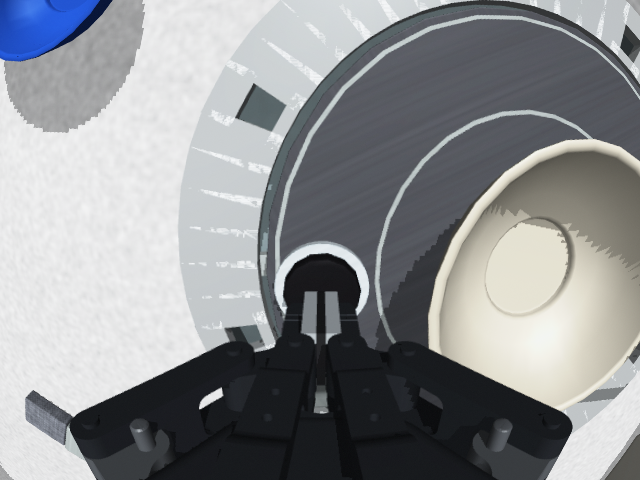

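View pics/t6.png

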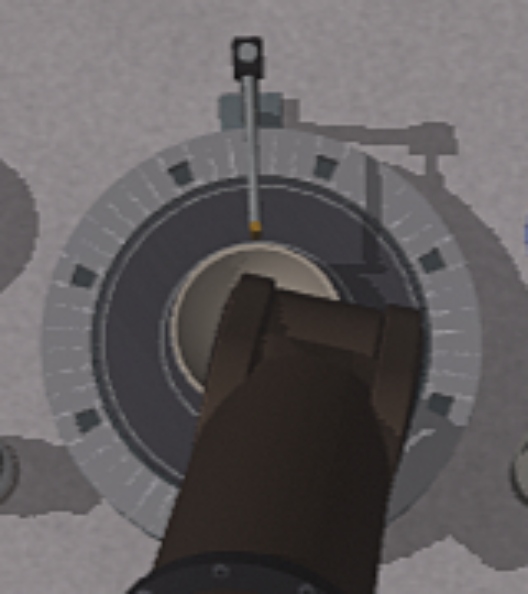

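Emit:
{"op": "arm_command", "data": {
  "plan": [
    [0.0,0.3,0,0,0,-0.05],
    [0.0,0.3,0,0,0,-0.05],
    [0.0,0.3,0,0,0,-0.05],
    [0,0,0,0,0,0],
    [0,0,-0.4,0,0,0],
    [0,0,-0.5,0,0,0],
    [0,0,-0.5,0,0,0],
    [0,0,-0.6,0,0,0],
    [0,0,0,0,0,-0.04],
    [0,0,0,0,0,0]
  ]
}}

```text
time_s: 9.88
tool_pos: [0.5041, -0.0269, 0.0897]
ee_rot: [-3.096, -0.534, -0.0]
force: [0.1, 1.0, 0.6]
finger_gap: 0.0001
```

```bash
python3 -c "
from h import *
def brg(p): return np.arctan2(*(p[:2]-C)[::-1])%(2*np.pi)
delta(0.7,.1,.015,.09)
print(brg(sense()['tool_pos'])-TH)
I=capture('wrist');cv2.imwrite('pics/w7.png',I)
"
```

```text
t 9.88 pos [ 0.5041 -0.0269  0.0897] F [0.1 1.  0.6] gap 0.0001
shift cm [ 0.47  1.38 -0.03] turn [ 0.     -0.0001  0.003 ]
0.7116279148277882
```

View pics/w7.png

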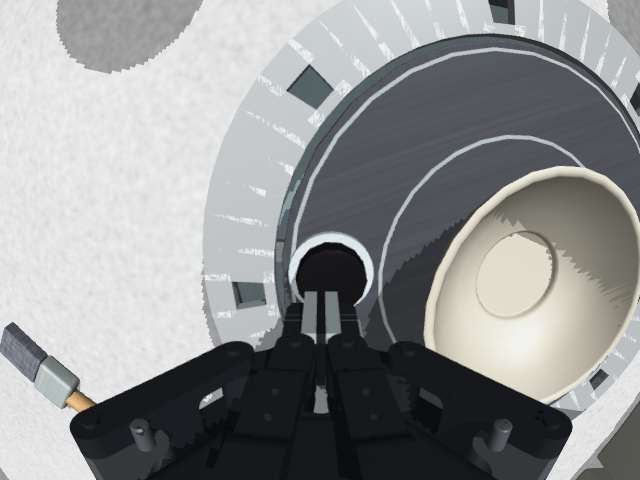

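Emit:
{"op": "arm_command", "data": {
  "plan": [
    [0.06,0.2,0,0,0,0],
    [0.06,0.2,0,0,0,0],
    [0.06,0.2,0,0,0,0],
    [0.06,0.2,0,0,0,0],
    [0.06,0.2,0,0,0,-0.01],
    [0.04,0.1,0,0,0,-0.01],
    [0.04,0.1,0,0,0,-0.01],
    [0.03,0.1,0,0,0,-0.01],
    [0.03,0.1,0,0,0,-0.01],
    [0,0,0,0,0,0]
  ]
}}

```text
time_s: 10.77
tool_pos: [0.5117, -0.0378, 0.0889]
ee_rot: [-3.08, -0.611, 0.004]
force: [-4.9, 2.8, 2.1]
finger_gap: -0.0001
```

```bash
python3 -c "
from h import *
delta(0.785,.1,.014,.09)
I=capture('wrist');cv2.imwrite('pics/w8.png',I)
"
```

```text
t 10.77 pos [ 0.5117 -0.0378  0.0889] F [-4.9  2.8  2.1] gap -0.0001
shift cm [ 0.23  0.86 -0.11] turn [-0.0024  0.0023 -0.0324]
```

View pics/w8.png

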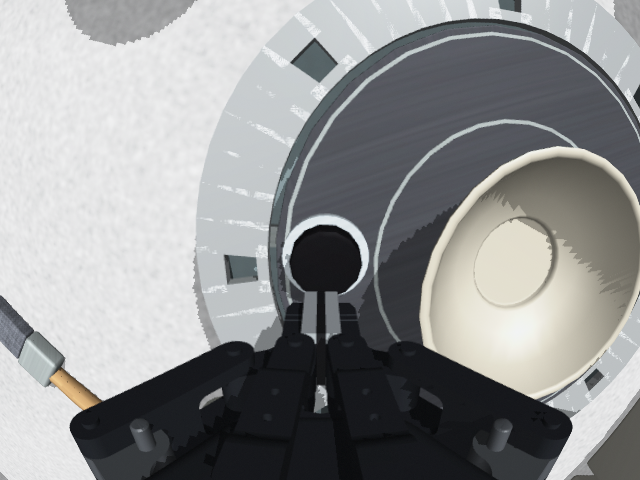

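Emit:
{"op": "arm_command", "data": {
  "plan": [
    [0.02,0.1,0,0,0,-0.01],
    [0.02,0.1,0,0,0,-0.01],
    [0.02,0.1,0,0,0,-0.01],
    [0.02,0.1,0,0,0,-0.01],
    [0,0,0,0,0,0]
  ]
}}

```text
time_s: 11.23
tool_pos: [0.5159, -0.0425, 0.0894]
ee_rot: [3.069, 0.671, 0.001]
force: [0.1, -0.1, 0.3]
finger_gap: 0.0003
```

```bash
python3 -c "
from h import *
delta(0.785,.1,.014,.09)
I=capture('wrist');cv2.imwrite('pics/w9.png',I)
"
```

```text
t 11.23 pos [ 0.5159 -0.0425  0.0894] F [ 0.1 -0.1  0.3] gap 0.0003
shift cm [ 0.01  0.26 -0.06] turn [ 0.0008 -0.0006  0.0065]
```

View pics/w9.png

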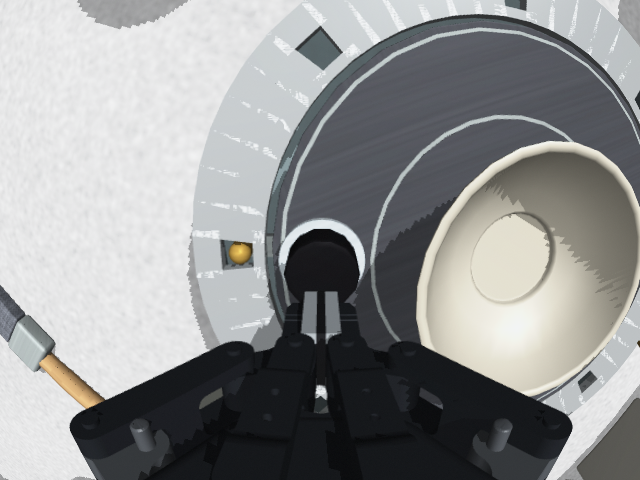

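Emit:
{"op": "arm_command", "data": {
  "plan": [
    [0,-0.3,-0.1,0,0,0],
    [0,-0.3,-0.2,0,0,0],
    [0,0,-1.0,0,0,0],
    [0,0,-2,0,0,0],
    [0,0,-2,0,0,0],
    [0,0,-2,0,0,0],
    [0,0,-2,0,0,0],
    [0,-1,-2,0,0,0],
    [0,-2,-1,0,0,0],
    [0,-2,0,0,0,0],
    [0,0,0,0,0,0],
    [0,0,0,0,0,0]
  ]
}}

```text
time_s: 12.28
tool_pos: [0.4919, 0.01, 0.2132]
ee_rot: [-3.068, -0.674, -0.002]
force: [0.4, -0.2, 1.2]
finger_gap: 0.0001
```

```bash
python3 -c "
from h import *
delta(0.785,.1,.014,.09)
I=capture('wrist');cv2.imwrite('pics/w10.png',I);cv2.imwrite('pics/s10.png',capture('scene'))
"
```

```text
t 12.28 pos [0.4919 0.01   0.2132] F [ 0.4 -0.2  1.2] gap 0.0001
shift cm [-0.02  6.04 12.32] turn [-0.0002 -0.0012  0.0085]
```

View pics/w10.png

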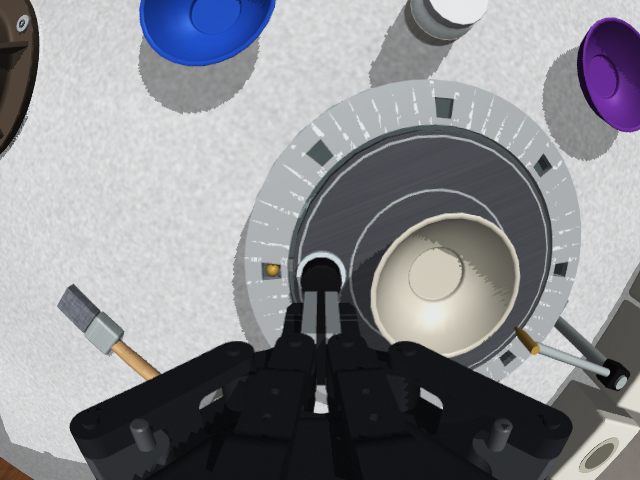

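View pics/s10.png

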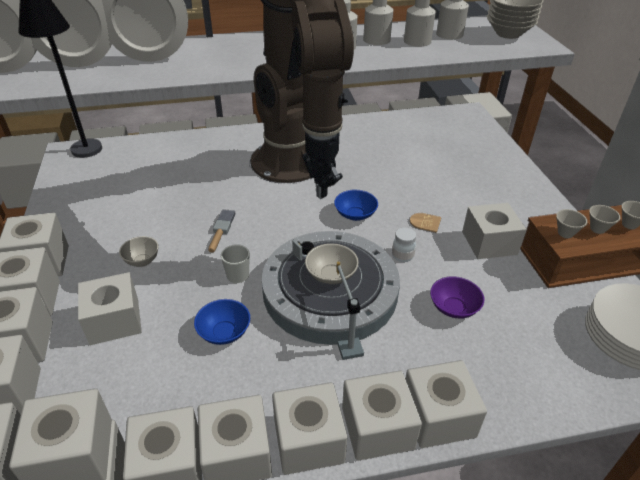

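```bash
python3 -c "
from h import *
print([(round(r['p'],2),np.round(r['box'])) for r in find_in('scene','bowl_mid')])
print(finish_job())"
```

```text
[(0.83, array([307., 244., 361., 285.])), (0.68, array([191., 297., 252., 346.])), (0.62, array([432., 275., 486., 318.])), (0.61, array([333., 190., 378., 221.]))]
the job is handed in; nothing more can be done
None
```

I moved the wheel on to the next hole and handed the job in at about 12.4 s; no verdict came back.

- **Press:** I pressed the plunger in with the shut fingertips at the first hole. The force read about 8 N, which puts it about 12.6 mm in.
- **Turn:** I turned the wheel anticlockwise to about 0.66 rad with the cap held down. I then let the plunger up and pushed the plate until the pin snapped in. After that I backed the fingers off and raised the arm clear.

**Last checks:**
- The wrist picture shows the brass pin in the next hole and the cap looking fully up. I judged both by eye, with no measurement of how far the plunger had risen.
- In the scene view the bowl's box is within about 4 px of where it started, and the bystanders look undisturbed.
- The force on the tool was about 1 N, close to zero, with the arm clear.

**Disagreements:** The top and wrist cameras differed by 2 to 4 mm along the circle on where the plunger was, so I aimed between them. While pressed, the cap's friction carried the wheel along before the fingers reached the plate. That left the wheel angle uncertain by about 0.03 rad until the pin locked.

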